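# Load a brass spindle into the optical shaft gauge and hold its slide at the mark

### The arm

A 7-joint arm with a two-finger parallel gripper is mounted at the origin on the work surface. World frame = base frame: x ahead of the robot, y to its left, z up, the work surface at z = 0. Lengths are in m, angles in rad, forces in N, time in s.
With the tool pointing down it reaches from about 0.4 to 0.85 m from the base axis. Payload 4.5 kg.
Tool frame: the origin (TCP) lies midway between the tips of the shut fingers; the grasp point (between the pads) lies 19 mm behind it (arm.hold_point_z is the distance from the TCP to the grasp point, in m); z points along the fingers, y is the line along which they close (so a half turn about z gives the same grasp; the last joint's range is limited). The gripper opens to 88 mm and grips with 3 to 60 N. Pads are 18 mm wide; open, the fingers measure 123 mm over their backs; the gripper's body (75 mm by 187 mm) begins 45 mm behind the grasp point.
Start: joints at [-1.083, 0.689, -0.195, 1.565, 0.157, 0.902, -0.215], TCP at [0.274, 0.562, 0.239] pointing down, gripper open.
Joint ranges: [-3.01, 3.01], [-0.46, 2.08], [-1.47, 1.51], [0.13, 2.56], [-1, 4.14], [0.04, 2.09], [-2.66, 2.66]. Speed limits (rad/s): [2.57, 2.57, 3.14, 3.14, 3.14, 3.14, 3.14].

### API

Orientations are given as a 3x3 rotation matrix whose columns are the frame's x, y, z axes.
In Python, from workcell import monitor, cams, ticket, arm gives the robot as it stands.
- The arm moves only by the tool jog_arm, never from a script. Its argument "deltas" is a list of rows, each a list of 2 entries, a list of its own where there are three numbers: the shift along the world's x, y, z in units of 100 mm (1.0 is 100 mm), then the turn, a rotation vector about the world's x, y, z in units of 90 degrees (1.0 is 90 degrees). A call has 1 to 5 rows; each row is the pose to reach, as a shift and turn from the pose commanded when the call began; what a row does not reach only later rows make up. A row lasts 1/12 s, in which the tool goes at most 41.7 mm and 7.16 degrees, less where a joint would pass 70% of its speed; a pose out of reach is approached as far as the arm can. A call with a number of a shift or a turn outside -1 to 1 is refused whole. A call with a gripper value outside its range is refused whole. "gripper" is the opening, from -1 (shut) to 1 (fully open), set as the call begins (left out, the last holds). The fingers move at their own pace and stop on an object; "newtons" is the grip in N (left out, the last holds). Time passes only in rows, so rows that repeat a pose let the fingers close. It gives the time, the measured TCP pose, the force, the opening and the grip force at its end, in the units of the state.
- monitor.get_obs(): the state, without advancing time (a new reading comes with each control period).
- cams.capture(name): name is "scene" or "top" or "wrist"; returns the picture (400x640x3 uint8, red, green, blue); there is no depth.
- cams.camera_model(name): a dict with "fx", "fy", "cx", "cy" (pixels), "D" ([k1, k2, p1, p2, k3] as OpenCV has them; the pictures are not rectified), "extrinsics" (4x4, takes a point from world to camera coordinates); the wrist camera has in their place "T_tool_cam" (4x4, takes a point from camera to tool coordinates, whose origin is the TCP and whose axes are the flange's). Camera axes: x right, y up, looking along -z (the intrinsics and any distortion apply to the point x, -y, -z); pixel columns grow to the right and rows downward; lengths in m; the calibration is good to about 2 mm. A picture is of the moment at which its call begins: read the wrist's pose just before it. camera_model takes no time and is no camera call.
- ticket.hand_in(): hands the job in; it is judged then, once.
The state is a dict: "time": time; "q": joint angles; "qvel": joint speeds; "tau": joint torques, N m; "tool_pos": TCP position; "eef_rot": TCP orientation; "ft_force": force on the tool from outside, world axes, zero at the start; "moment": the same for the moment, N m; "gripper_width": opening from 0.0 (shut) to 1.0 (fully open); "gripper_force": force on a finger pad.
Only numpy, scipy, OpenCV 4.12 (cv2) and the standard library are available. Lean on these libraries where they do the work, as an engineer would, in place of code of your own. Each camera call takes 0.05 s, during which the arm holds its last target. There are 200 camera calls.

### The job

Take the brass spindle out of the blue parts tray and lay it down in the two V-blocks on the gauge's slide, its square middle hanging between the blocks, and let go of it. Then pull the spring-return slide out by its blue post until the slide's red pointer stands level with the red mark clip, and finish while still holding it there, so that the camera can measure that section against the light. Do not touch the lens or the light, leave the other parts in the tray and leave the rest of the bench as it is.

Things in the scene. Friction and masses are not known exactly. Their poses are not given: they have to be found in the camera images.
- tray: blue open parts tray, fixed to the bench: 190 mm (its x) by 220 mm (its y), 30 mm high, walls and floor 4 mm thick. Origin: centre of its underside, on the bench (z = 0); z up
- spindle: the brass spindle, about 95 g, the only brass part in the tray, at any of six places: 70 mm long along its x; middle 26 mm square, 16 x 16 mm; 22 mm at either end round, 12 mm in diameter; both ends alike. Origin: its centre, on its axis; in the tray it lies on a flat of its square, origin 12 mm above the bench, x axis level and within 0.3 rad of the tray's x
- steel_spindle: bystander in the tray: a spindle of the same shape and size in grey steel. Origin: its centre
- standoff: bystander in the tray: black square bar 14 x 14 x 50 mm along its x, with a 10 mm steel stud at its +x end. Origin: centre of its underside
- bush: bystander in the tray: white nylon ring, 26 mm outside, 16 mm bore, 20 mm high, standing on end. Origin: centre of its underside
- cap_block: bystander in the tray: aluminium block 36 x 24 x 12 mm with a round boss 8 mm high on top. Origin: centre of its underside
- collar: bystander in the tray: dark steel collar, 28 mm in diameter and 14 mm high, with an 18 mm boss 10 mm high on top. Origin: centre of its underside
- gauge: the fixed optical shaft gauge: dark base plate 200 x 440 x 20 mm with a slide along its x and, across it, a lens (-y side) and a light (+y side) facing each other 120 mm apart, their axis 84 mm above the bench. Origin: on the bench (z = 0) under the crossing of the slide's centre line and the lens axis; x level along the slide, which is pulled out towards -x; z up
- carriage (a joint): how far the slide is pulled out, m: 0 = home (where the spring keeps it), 0.095 = end stop; it moves along the gauge's -x. The spring pulls back with about 4 N at home, rising 0.7 N for every 10 mm (about 9 N at the farthest mark), friction under 1 N; let go, it springs home
- nest (a point): where the spindle's centre lies when seated; moves with the slide. At home 62 mm to the +x side of the gauge's origin, 84 mm above the bench; axes as the gauge's; the seated spindle lies along its x, either way round. The slide's top is 28 mm below it. A short steel master pin, its top 12 mm below the spindle's axis, stands on the slide 62 mm to its -x side
- v_block (a point): on the V-block nearer the pull post, on the seated spindle's axis. The two steel V-blocks stand on the slide 24 mm either side of the nest along x, each 10 mm thick along x, so 38 mm is free between them. Each has a 90 degree V open to the top, 25 mm wide at its mouth, which lies 4 mm above the seated spindle's axis; overall 35 mm wide
- pull_post: blue upright post on the slide, 16 mm in diameter, with a 24 mm round foot 4 mm high. Origin: centre of its foot, on the slide's top, 56 mm above the bench; the post's top is 50 mm above its origin. At home it stands 72 mm to the -x side of the gauge's origin, on the slide's centre line; nothing as high stands within 45 mm of it
- pointer (a point): the tip of the red pointer on the +y edge of the slide, moves with it; at home 30 mm to the -x side of the gauge's origin and 34.5 mm to its +y side
- mark_clip: the red mark clip on the scale beside the slide, fixed: 4 mm wide along x, 14 mm along y, 7 mm high, with a small tab over the bed's outer edge. Origin: centre of its underside, x as the gauge's x. It is 50 to 74 mm to the -x side of the pointer's home place; at the mark, pointer (3 mm wide) and clip stand at the same place along x
- lens: lens and camera, fixed on the gauge, not to be touched: black barrel 56 mm in diameter and grey camera, along the gauge's -y from 60 to 250 mm off the slide's centre line; top 112 mm above the bench, clamp rings 124 mm. Origin: as the gauge's
- light: the light, fixed on the gauge, not to be touched: barrel 56 mm in diameter along the gauge's +y from 60 to 150 mm off the slide's centre line; top 112 mm above the bench, clamp ring 124 mm. Origin: as the gauge's
- screwdriver: bystander lying loose on the bench: screwdriver, its x along its length
- lens_cleaner: bystander standing loose on the bench: white bottle, 44 mm in diameter, 110 mm high. Origin: centre of its underside
- ring_gauge: bystander lying loose on the bench: steel ring gauge, 60 mm outside, 16 mm high. Origin: centre of its underside
Not all that is in view belongs to the job. What is shaped like the spindle but green or turquoise is not meant.

How it is judged:
By the outcome, as a careful person would: the job done as asked, in the order asked, and still so for the second after the job is handed in, while the arm keeps its last pose, push and grip.
It also fails if it takes over 51 s, if anything falls off the work surface, if the arm or the gripper's body presses on something with over 40 N, if the wrist force passes 120 N, or if a joint passes its speed limit or range.

## Working session

There is one attempt and no reset: what is moved stays moved. The work goes in short steps, Python scripts to look and compute and a tool call to move; the robot and the scene stay as the last step left them, time stands still between calls to the robot, and variables do not carry over. Pictures are saved under pics/ and viewed, at most 10 in all, crops included, and the job is handed in when it is done.

Besides the shell and the picture viewer there is one more tool, called after ">>>" as a command line: name --argument value ..., lists and objects as JSON in quotes. jog_arm: Moves the arm, as the interface text tells. Its arguments: {"type":"object","properties":{"deltas":{"type":"array","items":{"type":"array"}},"gripper":{"type":"number"},"newtons":{"type":"number"}},"required":["deltas"]}

```bash
mkdir -p pics; ls
cat > h.py <<'E'
import numpy as np, cv2
from workcell import monitor, cams, ticket, arm
def model(n, obs=None):
    m=cams.camera_model(n); K=np.array([[m['fx'],0,m['cx']],[0,m['fy'],m['cy']],[0,0,1.]]); D=np.array(m['D'],float)
    if 'extrinsics' in m: E=np.array(m['extrinsics'])
    else:
        T=np.eye(4); T[:3,:3]=obs['eef_rot']; T[:3,3]=obs['tool_pos']; E=np.linalg.inv(T@np.array(m['T_tool_cam']))
    return K,D,E
F=np.diag([1,-1,-1.])
def proj(M,P):
    K,D,E=M; P=np.atleast_2d(P); c=(P@E[:3,:3].T+E[:3,3])@F
    return cv2.projectPoints(c.reshape(-1,1,3),np.zeros(3),np.zeros(3),K,D)[0].reshape(-1,2)
def ray(M,uv):
    K,D,E=M; n=cv2.undistortPoints(np.array([[uv]],float),K,D).ravel()
    d=E[:3,:3].T@(F@np.array([n[0],n[1],1.])); o=-E[:3,:3].T@E[:3,3]
    return o,d/np.linalg.norm(d)
def onz(M,uv,z):
    o,d=ray(M,uv); return o+d*(z-o[2])/d[2]
def tri(rs):
    A=sum(np.eye(3)-np.outer(d,d) for o,d in rs); b=sum((np.eye(3)-np.outer(d,d))@o for o,d in rs)
    return np.linalg.solve(A,b)
def snap(n,name):
    o=monitor.get_obs(); im=cams.capture(n); cv2.imwrite(f'pics/{name}.png',im[:,:,::-1]); 
    M=model(n,o); np.savez(f'pics/{name}.npz',K=M[0],D=M[1],E=M[2]); return im,M
def load(name):
    z=np.load(f'pics/{name}.npz'); return z['K'],z['D'],z['E']
def crop(name,x,y,w,h,s,out):
    im=cv2.imread(f'pics/{name}.png')[y:y+h,x:x+w]; cv2.imwrite(f'pics/{out}.png',cv2.resize(im,None,fx=s,fy=s,interpolation=cv2.INTER_CUBIC))
E
python3 - <<'E'
from h import *
snap('scene','scene0'); snap('top','top0')
print(arm.hold_point_z, monitor.get_obs()['eef_rot'], monitor.get_obs()['time'])
for n in('scene0','top0'): print(n,load(n)[2])
a=cv2.imread('pics/top0.png');b=cv2.imread('pics/scene0.png')
E
```

```text
pics
0.0187 [[-8.98831527e-01  4.38293895e-01 -5.90207379e-04]
 [ 4.38294275e-01  8.98830293e-01 -1.49442225e-03]
 [-1.24499876e-04 -1.60191834e-03 -9.99998709e-01]] 0.1
scene0 [[-0.85339884  0.52122354 -0.00603674  0.47081225]
 [-0.32974436 -0.53084836  0.78068475  0.10728277]
 [ 0.40370667  0.66822604  0.62489589 -1.19172939]
 [ 0.          0.          0.          1.        ]]
top0 [[-0.02091335 -0.99969625 -0.01303954  0.02286218]
 [ 0.99318166 -0.02226964  0.11443013 -0.54541064]
 [-0.11468576 -0.01055752  0.99334572 -1.3636886 ]
 [ 0.          0.          0.          1.        ]]
```

View pics/top0.png

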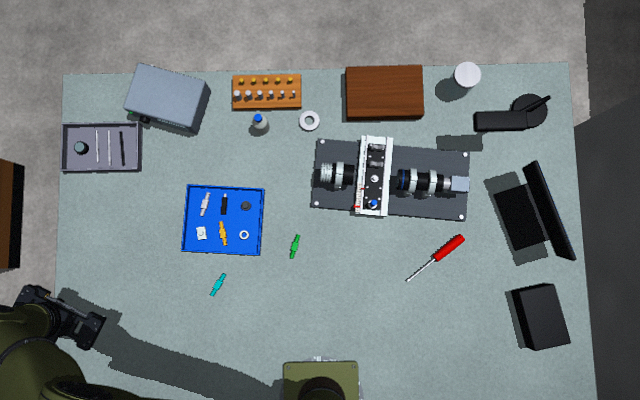

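View pics/scene0.png

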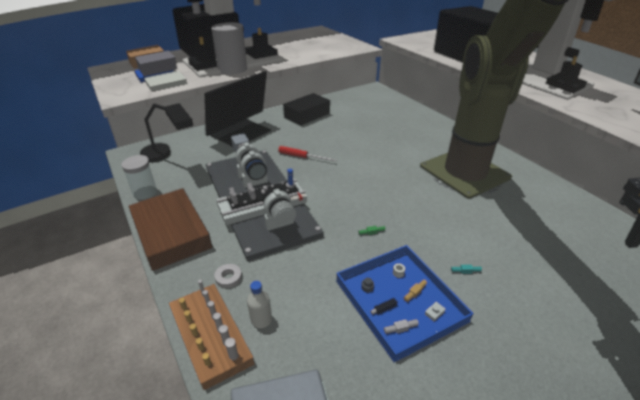

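Candidates in top view: brass spindle (222,233) in the tray; steel spindle (204,204); green one (295,246) and turquoise one (218,285) outside the tray. By the description I choose the brass one at (222,233). The gauge is around (375,175), with the blue post at (373,203). I'll check with a close crop.

Run:
```python
from h import *
im=cv2.imread('pics/top0.png')
r=lambda a,s:cv2.resize(a,None,fx=s,fy=s,interpolation=cv2.INTER_CUBIC)
a=r(im[130:220,305:475],4.7); b=r(im[180:260,178:268],3)
c=np.zeros((600,800,3),np.uint8); a=a[:,:800]; c[:a.shape[0],:a.shape[1]]=a
s=cv2.imread('pics/scene0.png')
c2=r(s[155:235,210:310],2.2)[:177]
c[423:600,0:220]=c2[:177]; 
b=r(im[205:250,195:265],3.9); c[423:598,240:240+b.shape[1]]=b[:175]
cv2.imwrite('pics/c1.png',c)
h=cv2.cvtColor(im,cv2.COLOR_BGR2HSV)
m=cv2.inRange(h,(10,120,120),(30,255,255)); m[:,:185]=0;m[:,262:]=0;m[:190]=0;m[252:]=0
ys,xs=np.nonzero(m); print('brass top',len(xs),xs.mean(),ys.mean())
M=load('top0')
P=np.array([onz(M,p,0.014)[:2] for p in zip(xs,ys)])
cc=P.mean(0);w,v=np.linalg.eigh(np.cov((P-cc).T));print(cc,np.degrees(np.arctan2(v[1,1],v[0,1])),np.sqrt(w))
# tray corners guess
for p in [(187,185),(264,188),(262,255),(182,251)]: print('tray',p,onz(M,p,0.03))
for p in [(315,140),(470,150),(467,220),(311,208)]: print('plate',p,onz(M,p,0.02))
print('post',onz(M,(373,203),0.106))
```

```text
Traceback (most recent call last):
ValueError: could not broadcast input array from shape (176,220,3) into shape (177,220,3)
```

Run:
```python
from h import *
im=cv2.imread('pics/top0.png')
r=lambda a,s:cv2.resize(a,None,fx=s,fy=s,interpolation=cv2.INTER_CUBIC)
c=np.zeros((600,800,3),np.uint8)
def put(a,x,y):
    a=a[:600-y,:800-x]; c[y:y+a.shape[0],x:x+a.shape[1]]=a
put(r(im[130:220,305:475],4.7),0,0)
s=cv2.imread('pics/scene0.png')
put(r(s[155:235,210:310],2.2),0,424)
put(r(im[180:260,178:268],2.2),240,424)
put(r(im[215:250,200:245],5),460,424)
cv2.imwrite('pics/c1.png',c)
h=cv2.cvtColor(im,cv2.COLOR_BGR2HSV)
m=cv2.inRange(h,(10,120,120),(30,255,255)); m[:,:185]=0;m[:,262:]=0;m[:190]=0;m[252:]=0
ys,xs=np.nonzero(m); print('brass top',len(xs),xs.mean(),ys.mean())
M=load('top0')
P=np.array([onz(M,p,0.014)[:2] for p in zip(xs,ys)])
cc=P.mean(0);w,v=np.linalg.eigh(np.cov((P-cc).T));print(cc,np.degrees(np.arctan2(v[1,1],v[0,1])),np.sqrt(w))
for p in [(187,185),(264,188),(262,255),(182,251)]: print('tray',p,onz(M,p,0.03))
for p in [(315,140),(470,150),(467,220),(311,208)]: print('plate',p,onz(M,p,0.02))
print('post',onz(M,(373,203),0.106))
```

```text
brass top 99 222.36363636363637 233.1010101010101
[0.46245169 0.27156134] -168.90536047620174 [0.00398373 0.01755501]
tray (187, 185) [0.60077784 0.36920988 0.03      ]
tray (264, 188) [0.58721227 0.14988361 0.03      ]
tray (262, 255) [0.39780315 0.1572454  0.03      ]
tray (182, 251) [0.41393145 0.38155598 0.03      ]
plate (315, 140) [0.72560896 0.00182572 0.02      ]
plate (470, 150) [ 0.68510506 -0.44190491  0.02      ]
plate (467, 220) [ 0.4842775  -0.42215979  0.02      ]
plate (311, 208) [0.52805083 0.01745028 0.02      ]
post [ 0.5290447  -0.14981814  0.106     ]
```

View pics/c1.png

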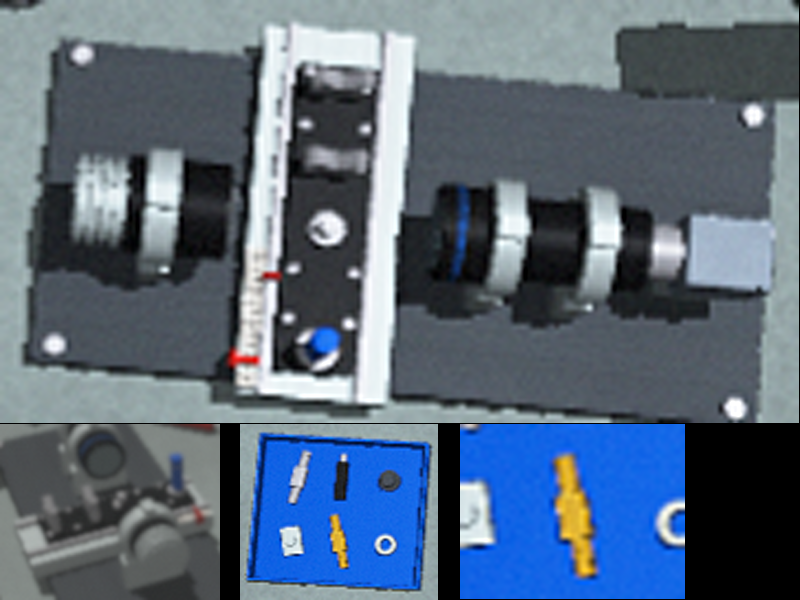

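The crop shows the brass spindle (top (222,233)) with steel spindle top-left in the tray. The gauge's clip is at about (355,206), the pointer at (362,188), the post top at (374,203) and the V-blocks at (376,147) and (376,164). Next I move above the tray for a wrist view.

>>> jog_arm --deltas '[[[0.6,-0.97,0],[0,0,0.14]],[[0.6,-0.97,0],[0,0,0.14]],[[0.6,-0.97,0],[0,0,0.14]],[[0.6,-0.97,0],[0,0,0.14]]]' --gripper 0.0

```text
time: 0.43
tool_pos: [0.3396, 0.4567, 0.2379]
eef_rot: [[-0.97, 0.241, 0.003], [0.241, 0.97, -0.008], [-0.004, -0.007, -1.0]]
ft_force: [1.0, -1.1, -0.2]
gripper_width: 0.718
gripper_force: 0.0
```

>>> jog_arm --deltas '[[[0.6,-0.97,0],[0,0,0.14]],[[0.6,-0.97,0],[0,0,0.14]],[[0.6,-0.97,0],[0,0,0.14]],[[0.6,-0.97,0],[0,0,0.14]]]'

```text
time: 0.77
tool_pos: [0.3986, 0.3598, 0.2379]
eef_rot: [[-1.0, 0.025, 0.001], [0.025, 1.0, -0.007], [-0.002, -0.007, -1.0]]
ft_force: [-0.1, -1.1, 0.3]
gripper_width: 0.5
gripper_force: 0.0
```

>>> jog_arm --deltas '[[[0.5,-0.97,0],[0,0,0.13]],[[0.5,-0.97,0],[0,0,0.13]],[[0.5,-0.97,0],[0,0,0.13]],[[0.5,-0.97,0],[0,0,0.13]]]'

```text
time: 1.1
tool_pos: [0.447, 0.2638, 0.2379]
eef_rot: [[-0.984, -0.179, 0.0], [-0.179, 0.984, -0.006], [0.001, -0.006, -1.0]]
ft_force: [-0.0, -1.2, -0.5]
gripper_width: 0.498
gripper_force: 0.0
```

Run:
```python
from h import *
im,M=snap('wrist','w1'); o=monitor.get_obs(); print(o['tool_pos'],o['q'],o['time'],o['gripper_width'])
print(cams.camera_model('wrist')['T_tool_cam'])
print(proj(M,[[0.462,0.2716,0.012],[0.462,0.2716,0.02]]))
```

```text
[0.44547362 0.26747426 0.23824422] [-0.36514807  0.5750162  -0.42267848  1.87304733  0.33040868  0.76423494
  0.78466494] 1.15 0.499853136302918
[[ 1.59248916e-04  9.48681152e-01  3.16234163e-01  8.20134036e-02]
 [ 9.99999180e-01 -5.52875440e-04  1.15501033e-03 -8.81051877e-04]
 [ 1.27057463e-03  3.16233720e-01 -9.48680463e-01 -1.44937402e-01]
 [ 0.00000000e+00  0.00000000e+00  0.00000000e+00  1.00000000e+00]]
[[330.37960111 174.13883555]
 [330.46327888 175.92920468]]
```

View pics/w1.png

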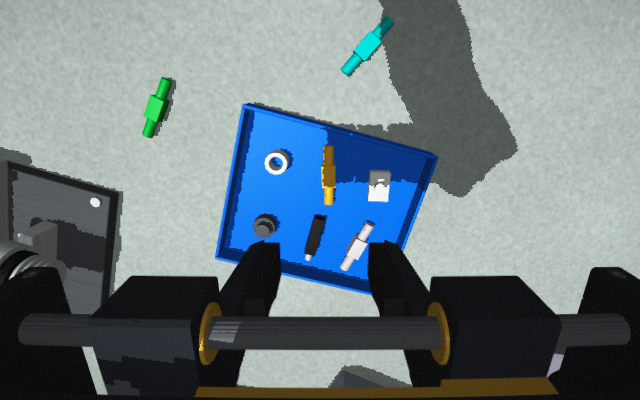

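Wrist view: brass spindle spans (328,146) to (329,205), centre about (328,175), with cap block at (379,185), bush at (277,161) and standoff at (314,237).

```bash
cat > brass.py <<'E'
from h import *
def brass(name,box):
    im=cv2.imread(f'pics/{name}.png');h=cv2.cvtColor(im,cv2.COLOR_BGR2HSV)
    m=cv2.inRange(h,(8,110,60),(32,255,255)); k=np.zeros_like(m);x0,y0,x1,y1=box;k[y0:y1,x0:x1]=1;m*=k
    ys,xs=np.nonzero(m); return xs,ys
E
python3 - <<'E'
from brass import *
W=load('w1');T=load('top0');S=load('scene0')
cs=[]
for n,b in (('w1',(315,140,345,210)),('top0',(205,215,240,250)),('scene0',(395,270,435,310))):
    xs,ys=brass(n,b); c=(xs.mean(),ys.mean()); cs.append(c); print(n,c,len(xs))
    P=np.array([onz(load(n),p,0.016)[:2] for p in zip(xs,ys)]); w,v=np.linalg.eigh(np.cov(P.T)); print(P.mean(0),np.degrees(np.arctan(v[1,1]/v[0,1])))
r=[ray(M,c) for M,c in zip((W,T,S),cs)]
print('all',tri(r),'w+s',tri([r[0],r[2]]),'w+t',tri(r[:2]))
E
```

```text
w1 (np.float64(327.9793322734499), np.float64(174.67885532591416)) 629
[0.46238945 0.2688055 ] 10.97698605117975
top0 (np.float64(222.40196078431373), np.float64(233.1764705882353)) 102
[0.46212552 0.27106002] 11.607172454261079
scene0 (np.float64(414.96666666666664), np.float64(289.8222222222222)) 90
[0.4661518  0.27173922] 11.269868846203892
all [0.46298427 0.27014081 0.01234508] w+s [0.46319056 0.26918172 0.01138848] w+t [0.46128116 0.26922596 0.02132545]
```

>>> jog_arm --deltas '[[[0.1,0,-0.4],[0,0,0.007]],[[0.18,-0.01,-0.8],[0,0,0.007]],[[0.18,-0.01,-1.0],[0,0,0.007]],[[0.18,-0.01,-1.0],[0,0,0.007]]]'

```text
time: 1.48
tool_pos: [0.4592, 0.2697, 0.1348]
eef_rot: [[-0.98, -0.201, -0.007], [-0.201, 0.98, -0.004], [0.007, -0.002, -1.0]]
ft_force: [-0.2, 0.1, -0.5]
gripper_width: 0.496
gripper_force: 0.0
```

>>> jog_arm --deltas '[[[0,0,-0.3],[0,0,0]],[[0,0,-0.6],[0,0,0]],[[0,0,-0.6],[0,0,0]],[[0,0,-0.6],[0,0,0]],[[0,0,-0.6],[0,0,0]]]'

```text
time: 1.9
tool_pos: [0.4624, 0.2713, 0.0806]
eef_rot: [[-0.98, -0.201, 0.002], [-0.201, 0.98, 0.002], [-0.002, 0.002, -1.0]]
ft_force: [0.7, 0.5, -0.2]
gripper_width: 0.501
gripper_force: 0.0
```

Run:
```python
from brass import *
im,M=snap('wrist','w2'); o=monitor.get_obs(); print(o['tool_pos'],o['eef_rot'],o['time'])
xs,ys=brass('w2',(200,0,440,400)); print(len(xs),xs.mean(),ys.mean(),xs.min(),xs.max(),ys.min(),ys.max())
P=np.array([onz(M,p,0.016)[:2] for p in zip(xs,ys)]); w,v=np.linalg.eigh(np.cov(P.T)); print(P.mean(0),np.degrees(np.arctan(v[1,1]/v[0,1])))
print('tri',tri([ray(M,(xs.mean(),ys.mean())),ray(load('w1'),(327.98,174.68))]))
```

```text
[0.46279087 0.27124027 0.08085381] [[-0.97972845 -0.20031344  0.00258521]
 [-0.20030736  0.97973009  0.00243184]
 [-0.00301994  0.00186471 -0.9999937 ]] 1.95
5220 311.1749042145594 316.83199233716476 200 439 161 397
[0.55907577 0.27962835] 7.624198152221569
tri [0.41987486 0.25963558 0.17817603]
```

View pics/w2.png

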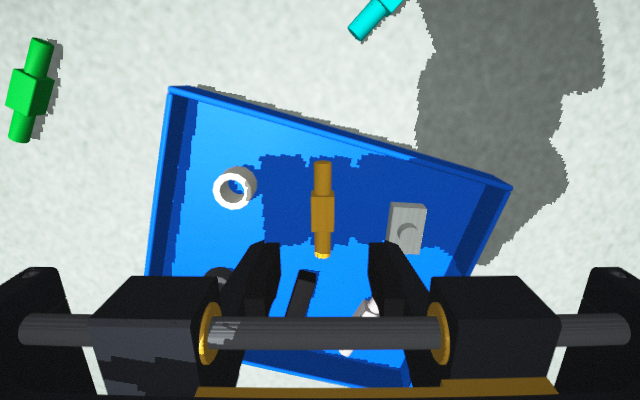

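Wrist view at 80 mm: spindle from (322,160) to (322,259), square centred at about (322,212), with the open fingers either side and clear of the bush and cap block.

Run:
```python
from brass import *
M=load('w2')
xs,ys=brass('w2',(305,155,340,264)); print(len(xs),xs.mean(),ys.mean(),ys.min(),ys.max())
for z in (.012,.016):
    P=np.array([onz(M,p,z)[:2] for p in zip(xs,ys)]); w,v=np.linalg.eigh(np.cov(P.T)); print(z,P.mean(0),(P.min(0)+P.max(0))/2,np.degrees(np.arctan(v[1,1]/v[0,1])))
print('tri',tri([ray(M,(xs.mean(),ys.mean())),ray(load('w1'),(327.98,174.68))]))
```

```text
1815 322.0694214876033 208.21707988980717 161 257
0.012 [0.46262171 0.26900271] [0.46442751 0.26911813] 11.510806139410397
0.016 [0.46110955 0.26871531] [0.46288148 0.26882856] 11.5108061394104
tri [0.46547558 0.2694911  0.00304546]
```

>>> jog_arm --deltas '[[[0,-0.02,-0.3],[0,0,0]],[[0,-0.02,-0.55],[0,0,0]],[[0,-0.02,-0.7],[0,0,0]],[[0,-0.02,-0.74],[0,0,0]],[[0,-0.02,-0.74],[0,0,0]]]'

```text
time: 2.37
tool_pos: [0.4624, 0.2683, 0.0056]
eef_rot: [[-0.98, -0.2, 0.001], [-0.2, 0.98, 0.001], [-0.001, 0.0, -1.0]]
ft_force: [-0.2, -1.1, -0.1]
gripper_width: 0.5
gripper_force: 0.0
```

>>> jog_arm --deltas '[[[0,0,0],[0,0,0]],[[0,0,0],[0,0,0]],[[0,0,0],[0,0,0]],[[0,0,0],[0,0,0]],[[0,0,0],[0,0,0]]]' --gripper -1 --newtons 25

```text
time: 2.78
tool_pos: [0.4625, 0.2684, 0.0055]
eef_rot: [[-0.98, -0.2, 0.001], [-0.2, 0.98, 0.002], [-0.001, 0.001, -1.0]]
ft_force: [0.2, 0.2, 4.9]
gripper_width: 0.177
gripper_force: 25.0
```

>>> jog_arm --deltas '[[[0,0,0],[0,0,0]],[[0,0,0],[0,0,0]],[[0,0,0],[0,0,0]]]'

```text
time: 3.03
tool_pos: [0.4624, 0.2684, 0.0055]
eef_rot: [[-0.98, -0.2, 0.001], [-0.2, 0.98, 0.001], [-0.001, 0.001, -1.0]]
ft_force: [0.1, 0.5, 5.3]
gripper_width: 0.183
gripper_force: 25.0
```

Gripped at 16 mm width. Now I lift and carry it to the gauge.

>>> jog_arm --deltas '[[[0,0,0.15],[0,0,0]],[[0,0,0.4],[0,0,0]],[[0,0,0.7],[0,0,0]],[[0,0,1.0],[0,0,0]]]'

```text
time: 3.37
tool_pos: [0.4613, 0.2671, 0.1053]
eef_rot: [[-0.98, -0.2, -0.002], [-0.2, 0.98, -0.002], [0.002, -0.001, -1.0]]
ft_force: [0.7, -0.8, -1.0]
gripper_width: 0.178
gripper_force: 25.0
```

>>> jog_arm --deltas '[[[0.05,-0.2,0.35],[0,0,0]],[[0.1,-0.4,0.7],[0,0,0]],[[0.1,-0.6,1.0],[0,0,0]],[[0.1,-0.6,1.0],[0,0,0]]]'

```text
time: 3.7
tool_pos: [0.4747, 0.2037, 0.2092]
eef_rot: [[-0.981, -0.194, 0.007], [-0.194, 0.981, -0.001], [-0.007, -0.002, -1.0]]
ft_force: [-1.2, -0.2, -1.9]
gripper_width: 0.175
gripper_force: 25.0
```

>>> jog_arm --deltas '[[[0.1,-0.3,0.03],[0,0,-0.02]],[[0.2,-0.6,0.06],[0,0,-0.035]],[[0.3,-0.92,0.07],[0,0,-0.046]]]'

```text
time: 3.95
tool_pos: [0.5018, 0.1157, 0.2116]
eef_rot: [[-0.992, -0.13, -0.0], [-0.13, 0.992, 0.001], [0.0, 0.001, -1.0]]
ft_force: [1.0, 0.1, -0.9]
gripper_width: 0.179
gripper_force: 25.0
```

>>> jog_arm --deltas '[[[0.1,-0.3,0.03],[0,0,-0.02]],[[0.2,-0.6,0.06],[0,0,-0.035]],[[0.3,-0.92,0.07],[0,0,-0.046]]]'

```text
time: 4.2
tool_pos: [0.5318, 0.0231, 0.2182]
eef_rot: [[-0.998, -0.057, -0.001], [-0.057, 0.998, 0.0], [0.001, 0.001, -1.0]]
ft_force: [-0.4, 1.6, -0.7]
gripper_width: 0.177
gripper_force: 25.0
```

>>> jog_arm --deltas '[[[0.1,-0.3,0.03],[0,0,-0.02]],[[0.2,-0.6,0.06],[0,0,-0.035]],[[0.3,-0.92,0.07],[0,0,-0.046]]]'

```text
time: 4.45
tool_pos: [0.5619, -0.0689, 0.2251]
eef_rot: [[-1.0, 0.016, -0.001], [0.016, 1.0, 0.001], [0.001, 0.001, -1.0]]
ft_force: [0.1, 0.8, -1.7]
gripper_width: 0.179
gripper_force: 25.0
```

>>> jog_arm --deltas '[[[0.1,-0.3,0.03],[0,0,-0.02]],[[0.2,-0.6,0.06],[0,0,-0.035]],[[0.3,-0.92,0.07],[0,0,-0.046]],[[0.3,-0.92,0.07],[0,0,-0.046]],[[0.3,-0.92,0.07],[0,0,-0.046]]]'

```text
time: 4.87
tool_pos: [0.5914, -0.1626, 0.2312]
eef_rot: [[-0.996, 0.092, -0.002], [0.092, 0.996, -0.001], [0.002, -0.001, -1.0]]
ft_force: [0.5, 1.2, -0.9]
gripper_width: 0.18
gripper_force: 25.0
```

Run:
```python
from h import *
im,M=snap('wrist','w3'); o=monitor.get_obs(); print(o['tool_pos'],o['eef_rot'],o['time'],o['gripper_width'],o['q'])
```

```text
[ 0.59130259 -0.16010929  0.23142587] [[-9.96067038e-01  8.85769996e-02 -2.13819667e-03]
 [ 8.85750732e-02  9.96069022e-01  9.79615497e-04]
 [ 2.21656287e-03  7.86371779e-04 -9.99997234e-01]] 4.9167 0.17872267855905657 [ 0.42033702  0.70252319 -0.41464788  1.60350933  0.33524593  0.90910645
  1.36685582]
```

>>> jog_arm --deltas '[[[0.3,0,0],[0,0,0]],[[0.6,0,0],[0,0,0]],[[0.6,0,0],[0,0,0]],[[0.6,0,0],[0,0,0]],[[0.6,0,0],[0,0,0]]]'

```text
time: 5.33
tool_pos: [0.6509, -0.1585, 0.2319]
eef_rot: [[-0.996, 0.085, -0.003], [0.085, 0.996, 0.001], [0.003, 0.001, -1.0]]
ft_force: [-0.4, -0.4, -1.1]
gripper_width: 0.179
gripper_force: 25.0
```

Run:
```python
from h import *
im,M=snap('wrist','w4'); o=monitor.get_obs(); print(o['tool_pos'],o['eef_rot'],o['time'],o['gripper_width'],o['q'])
a=cv2.imread('pics/w3.png')[0:290,120:520];b=cv2.imread('pics/w4.png')[0:290,120:520]
c=np.hstack([a,b]); c=np.vstack([c]); cv2.imwrite('pics/c2.png',c)
```

```text
[ 0.65065499 -0.15909518  0.232226  ] [[-9.96295175e-01  8.59674135e-02 -2.35128519e-03]
 [ 8.59668192e-02  9.96297938e-01  3.52867935e-04]
 [ 2.37291573e-03  1.49428112e-04 -9.99997173e-01]] 5.3833 0.17655237431999596 [ 0.37597277  0.78034932 -0.40734633  1.41319658  0.3332992   1.01871703
  1.3828525 ]
```

View pics/c2.png

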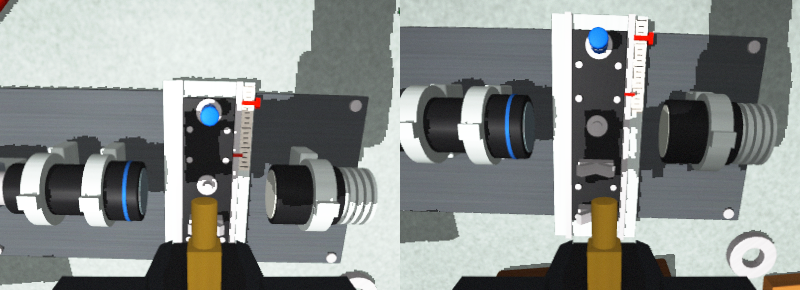

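View crop.

Wrist views: post at w3 (329,114) and w4 (318,38), clip at w3 (371,102) and w4 (364,38). The near V-block is at w4 (316,168) and the far one at w4 (305,215). I'll enlarge both for reading.

Run:
```python
from h import *
r=lambda a,s:cv2.resize(a,None,fx=s,fy=s,interpolation=cv2.INTER_CUBIC)
a=r(cv2.imread('pics/w4.png')[10:250,265:385],2.5) # 300x600
b=r(cv2.imread('pics/w3.png')[75:225,280:390],4) #440x600
cv2.imwrite('pics/c3.png',np.hstack([a,b]))
for n,bx in (('w3',(300,70,400,230)),('w4',(270,5,400,230))):
    im=cv2.imread(f'pics/{n}.png');h=cv2.cvtColor(im,cv2.COLOR_BGR2HSV);x0,y0,x1,y1=bx
    for nm,m in (('blue',cv2.inRange(h,(95,120,60),(125,255,255))),('red',cv2.inRange(h,(0,150,60),(6,255,255))|cv2.inRange(h,(174,150,60),(180,255,255)))):
        k=np.zeros_like(m);k[y0:y1,x0:x1]=m[y0:y1,x0:x1]
        nn,_,st,ce=cv2.connectedComponentsWithStats(k)
        for i in range(1,nn):
            if st[i,4]>5: print(n,nm,st[i],ce[i])
```

```text
w3 blue [320 104  19  23 330] [329.14242424 115.34848485]
w3 red [362  97  19  12 118] [373.33898305 102.55932203]
w3 red [353 154   9   3  27] [357. 155.]
w4 blue [308  27  21  27 412] [318.1868932   39.12378641]
w4 red [354  32  20  14 138] [365.86231884  37.96376812]
w4 red [344  93  11   3  32] [348.84375  93.96875]
```

View pics/c3.png

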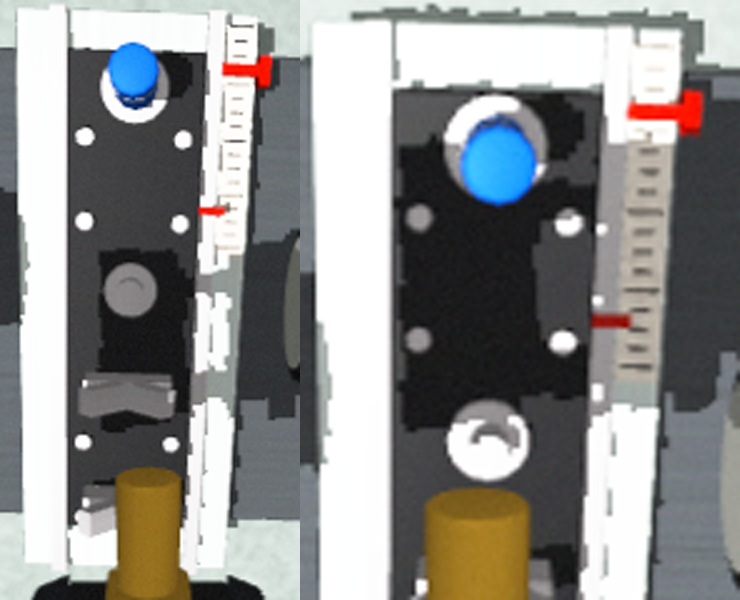

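Run:
```python
from h import *
from scipy.optimize import least_squares
A=load('w3');B=load('w4');T=load('top0')
p3=lambda x,y:(280+(x-300)/4,75+y/4); p4=lambda x,y:(265+x/2.5,10+y/2.5)
print('post tri',tri([ray(A,p3(498,163)),ray(B,p4(133,68))]), onz(A,p3(498,163),.106),onz(B,p4(133,68),.106))
print('ptr tip',[tri([ray(A,p3(630,321)),ray(B,p4(226,211))])],onz(A,p3(630,321),.06),onz(B,p4(226,211),.06))
print('clip c',tri([ray(A,p3(655,111)),ray(B,p4(240,70))]))
print('vblk near',onz(B,p4(128,400),.088))
pin3,pin4=p3(488,440),p4(130,290)
print('pin',tri([ray(A,pin3),ray(B,pin4)]),onz(A,pin3,.072),onz(B,pin4,.072))
# slide edges dark bed: left/right edges, crop w4
for z in (.056,):
  for nm,f,M,pts in (('L4',p4,B,[(68,60),(68,560)]),('R4',p4,B,[(205,60),(187,520)]),('L3',p3,A,[(395,100),(404,560)]),('R3',p3,A,[(601,100),(583,560)])):
    q=np.array([onz(M,f(*p),z) for p in pts]); d=q[1]-q[0]; print(nm,q[:,:2].round(4).tolist(),np.degrees(np.arctan2(d[1],d[0])))
# held spindle end
o=monitor.get_obs(); R=np.array(o['eef_rot']);t=np.array(o['tool_pos'])
for dx in (.033,.035,.037): print(dx,(proj(B,[t+R@np.array([dx,0,-.0065-e]) for e in(.006,-.006)])-[265,10])*2.5)
print('lateral',(proj(B,[t+R@np.array([.035,y,-.0065]) for y in(-.006,.006)])-[265,10])*2.5)
```

```text
post tri [ 0.53335002 -0.15377676  0.1038335 ] [ 0.53316778 -0.15382436  0.106     ] [ 0.53363619 -0.15373164  0.106     ]
ptr tip [array([ 0.57933264, -0.12358918,  0.05199423])] [ 0.57763454 -0.12467581  0.06      ] [ 0.57908158 -0.12399912  0.06      ]
clip c [ 0.52945717 -0.1143169   0.04454141]
vblk near [ 0.64094168 -0.16557363  0.088     ]
pin [ 0.60507376 -0.16205797  0.05876475] [ 0.60111159 -0.16168355  0.072     ] [ 0.60360881 -0.16175594  0.072     ]
L4 [[0.5223, -0.1769], [0.717, -0.1993]] -6.545898312807297
R4 [[0.5265, -0.1281], [0.7028, -0.147]] -6.1264089504697425
L3 [[0.5207, -0.1764], [0.6366, -0.1869]] -5.1850736172210645
R3 [[0.5251, -0.1281], [0.6409, -0.1401]] -5.915427627867864
0.033 [[148.41639629 486.68454231]
 [148.39551256 464.3375695 ]]
0.035 [[148.43287163 475.69032718]
 [148.41063094 454.07544322]]
0.037 [[148.44947935 464.59579698]
 [148.42586076 443.72750542]]
lateral [[114.66674748 464.41930697]
 [182.17769391 464.50250473]]
```

Run:
```python
from brass import *
from scipy.optimize import least_squares
B=load('w4'); o=monitor.get_obs(); R=np.array(o['eef_rot']);t=np.array(o['tool_pos'])
xs,ys=brass('w4',(290,180,360,300))
for y in range(192,262,3):
    k=xs[ys==y]
    if len(k): print(y,k.min(),k.max()+1,end=' | ')
print()
for dz in(.0045,.0065,.0085):
  for c in (0,-.003):
    e=proj(B,[t+R@np.array([c+.035,0,-dz+.006]),t+R@np.array([c+.035,-.006,-dz]),t+R@np.array([c+.035,.006,-dz]),t+R@np.array([c+.014,-.006,-dz]),t+R@np.array([c+.014,.006,-dz]),t+R@np.array([c+.013,-.008,-dz-.008]),t+R@np.array([c+.013,.008,-dz-.008])])
    print(dz,c,e.round(1).tolist())
```

```text
198 314 334 | 201 311 337 | 204 311 338 | 207 311 338 | 210 311 338 | 213 312 337 | 216 312 337 | 219 312 338 | 222 312 337 | 225 312 337 | 228 312 337 | 231 312 337 | 234 312 337 | 237 312 337 | 240 309 340 | 243 307 341 | 246 307 341 | 249 307 342 | 252 307 342 | 255 306 342 | 258 307 342 | 261 307 342 | 
0.0045 0 [[324.4, 190.3], [311.0, 194.3], [337.7, 194.4], [311.6, 236.7], [337.1, 236.7], [306.5, 246.5], [342.1, 246.5]]
0.0045 -0.003 [[324.4, 196.4], [311.1, 200.6], [337.6, 200.7], [311.6, 242.4], [337.0, 242.5], [306.6, 252.5], [342.0, 252.5]]
0.0065 0 [[324.4, 191.6], [310.9, 195.8], [337.9, 195.8], [311.4, 238.6], [337.2, 238.6], [306.2, 248.6], [342.4, 248.6]]
0.0065 -0.003 [[324.4, 197.8], [310.9, 202.1], [337.8, 202.2], [311.5, 244.4], [337.1, 244.4], [306.4, 254.6], [342.2, 254.7]]
0.0085 0 [[324.4, 193.0], [310.7, 197.2], [338.1, 197.3], [311.2, 240.5], [337.4, 240.5], [306.0, 250.8], [342.6, 250.8]]
0.0085 -0.003 [[324.4, 199.2], [310.8, 203.7], [338.0, 203.7], [311.3, 246.4], [337.3, 246.4], [306.1, 256.8], [342.5, 256.9]]
```

>>> jog_arm --deltas '[[[0.06,-0.04,-0.3],[0,0,-0.012]],[[0.13,-0.08,-0.6],[0,0,-0.012]],[[0.13,-0.08,-0.8],[0,0,-0.012]],[[0.13,-0.08,-0.8],[0,0,-0.012]]]'

```text
time: 5.72
tool_pos: [0.6606, -0.1681, 0.148]
eef_rot: [[-0.994, 0.106, -0.01], [0.106, 0.994, 0.001], [0.01, -0.0, -1.0]]
ft_force: [-0.6, 0.3, -1.8]
gripper_width: 0.178
gripper_force: 25.0
```

>>> jog_arm --deltas '[[[0,0,-0.2],[0,0,0]],[[0,0,-0.4],[0,0,0]],[[0,0,-0.46],[0,0,0]],[[0,0,-0.46],[0,0,0]],[[0,0,-0.46],[0,0,0]]]'

```text
time: 6.13
tool_pos: [0.6653, -0.1681, 0.1081]
eef_rot: [[-0.994, 0.106, 0.001], [0.106, 0.994, 0.0], [-0.001, 0.0, -1.0]]
ft_force: [-0.3, 0.1, -0.4]
gripper_width: 0.179
gripper_force: 25.0
```

Run:
```python
from h import *
im,M=snap('wrist','w5'); o=monitor.get_obs(); print(o['tool_pos'],o['eef_rot'],o['time'],o['ft_force'],o['gripper_width'])
b=cv2.imread('pics/w5.png')[60:300,220:420]; cv2.imwrite('pics/c4.png',cv2.resize(b,None,fx=2.5,fy=2.5,interpolation=cv2.INTER_CUBIC))
u=np.array([.9945,-.1045,0]);v=np.array([.1045,.9945,0]);p=np.array([.5334,-.1538,0])
for n,x,y,z in (('blk -x face top L',105,-17.5,88),('R',105,17.5,88),('mouthL',105,-12.5,88),('mouthR',105,12.5,88),('vertex',105,0,75.5),('pin',72,0,72)):
    print(n,(proj(M,p+u*x/1e3+v*y/1e3+[0,0,z/1e3])[0]-[220,60])*2.5)
```

```text
[ 0.66578328 -0.16823887  0.10857424] [[-9.94314593e-01  1.06457391e-01  2.30524628e-03]
 [ 1.06457193e-01  9.94317265e-01 -2.08413236e-04]
 [-2.31433331e-03  3.81817273e-05 -9.99997321e-01]] 6.1833 [ 0.26135943 -0.05916267  0.461096  ] 0.17868977004656278
blk -x face top L [183.12631354 332.46126944]
R [348.4003271  332.26501198]
mouthL [206.7212315  332.43246564]
mouthR [324.79591086 332.29225532]
vertex [265.44614852 315.07728926]
pin [265.42880953 165.44815756]
```

View pics/c4.png

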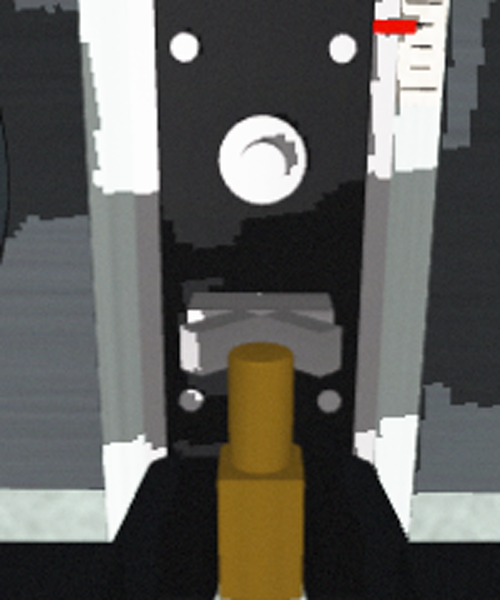

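The near V-block is centred at crop x≈261 and its top edge is at y≈325; the spindle end lies above it at x≈261, so it is aligned. I'll shift by -3 mm in x and lower it.

>>> jog_arm --deltas '[[[-0.03,-0.005,-0.05],[0,0,0]],[[-0.03,-0.005,-0.12],[0,0,0]],[[-0.03,-0.005,-0.2],[0,0,0]],[[-0.03,-0.005,-0.26],[0,0,0]],[[-0.03,-0.005,-0.27],[0,0,0]]]'

```text
time: 6.6
tool_pos: [0.6611, -0.1684, 0.0782]
eef_rot: [[-0.994, 0.106, -0.002], [0.106, 0.994, 0.001], [0.002, 0.0, -1.0]]
ft_force: [-0.3, 1.2, 0.7]
gripper_width: 0.178
gripper_force: 25.0
```

>>> jog_arm --deltas '[[[0,0,-0.02],[0,0,0]],[[0,0,-0.03],[0,0,0]],[[0,0,-0.03],[0,0,0]]]'

```text
time: 6.85
tool_pos: [0.6617, -0.168, 0.0776]
eef_rot: [[-0.994, 0.106, -0.001], [0.106, 0.994, 0.001], [0.001, 0.001, -1.0]]
ft_force: [-3.0, 1.6, 5.2]
gripper_width: 0.178
gripper_force: 25.0
```

Run:
```python
from h import *
im,M=snap('wrist','w6'); o=monitor.get_obs(); print(o['tool_pos'],o['time'],o['ft_force'],o['moment'],o['gripper_width'])
b=cv2.imread('pics/w6.png')[60:300,220:420]; cv2.imwrite('pics/c5.png',cv2.resize(b,None,fx=2.5,fy=2.5,interpolation=cv2.INTER_CUBIC))
```

```text
[ 0.66173511 -0.16805123  0.07753464] 6.9 [-2.84665948  1.67659604  5.18246942] [ 0.33027021  0.60935466 -0.09420259] 0.17421334465079832
```

Contact is at the expected seated height (TCP z 77.5 mm). I release, rise and look.

>>> jog_arm --deltas '[[[0,0,0],[0,0,0]],[[0,0,0],[0,0,0]],[[0,0,0],[0,0,0]],[[0,0,0],[0,0,0]],[[0,0,0],[0,0,0]]]' --gripper 0.0

```text
time: 7.32
tool_pos: [0.662, -0.1688, 0.0766]
eef_rot: [[-0.994, 0.107, 0.0], [0.107, 0.994, 0.0], [-0.0, 0.0, -1.0]]
ft_force: [-0.2, 0.6, 0.0]
gripper_width: 0.499
gripper_force: 0.0
```

>>> jog_arm --deltas '[[[0,0,0.2],[0,0,0]],[[0,0,0.5],[0,0,0]],[[0,0,0.8],[0,0,0]],[[0,0,1.0],[0,0,0]],[[0,0,1.0],[0,0,0]]]'

```text
time: 7.73
tool_pos: [0.6652, -0.169, 0.1819]
eef_rot: [[-0.994, 0.107, 0.009], [0.107, 0.994, -0.001], [-0.009, -0.0, -1.0]]
ft_force: [1.0, -0.3, -0.4]
gripper_width: 0.5
gripper_force: 0.0
```

>>> jog_arm --deltas '[[[0.3,0,0.2],[0,0,0]],[[0.5,-0.05,0.4],[0,0,0]],[[0.5,-0.05,0.4],[0,0,0]],[[0.5,-0.05,0.4],[0,0,0]]]'

```text
time: 8.07
tool_pos: [0.7128, -0.1738, 0.2166]
eef_rot: [[-0.994, 0.107, 0.001], [0.107, 0.994, -0.0], [-0.001, 0.0, -1.0]]
ft_force: [-1.1, -0.2, -0.5]
gripper_width: 0.501
gripper_force: 0.0
```

Run:
```python
from h import *
im,M=snap('wrist','w7'); o=monitor.get_obs(); print(o['tool_pos'],o['time'],o['ft_force'],o['gripper_width'])
b=cv2.imread('pics/w7.png')[0:290,200:440]; cv2.imwrite('pics/c6.png',cv2.resize(b,None,fx=2,fy=2,interpolation=cv2.INTER_CUBIC))
u=np.array([.9945,-.1045,0]);v=np.array([.1045,.9945,0]);p=np.array([.5334-.0013,-.1538-.0005,0])
for x in (99,121,134,147,169): print(x,(proj(M,p+u*x/1e3+[0,0,.09])[0]-[200,0])*2)
```

```text
[ 0.71122439 -0.17367897  0.21545777] 8.1167 [ 0.38237638 -0.18420712 -1.24045437] 0.5022704115587882
99 [251.13148604 168.13074482]
121 [251.16742646 225.28398215]
134 [251.18694355 257.78709416]
147 [251.20527769 289.37327189]
169 [251.23380694 340.80078459]
```

View pics/c6.png

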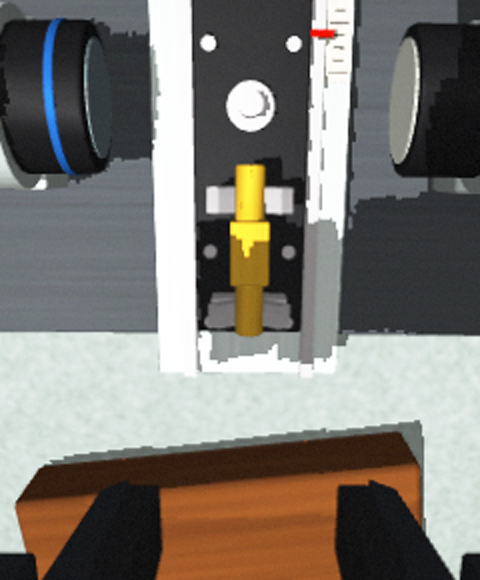

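The spindle is seated in both V-blocks, its square at crop rows 222–286 between the blocks (near block 187–213, far from 292). On the way to the post I take two closer views of pointer and clip.

>>> jog_arm --deltas '[[[-0.3,0.03,0],[0,0,0]],[[-0.6,0.07,-0.2],[0,0,0]],[[-0.9,0.11,-0.4],[0,0,0]],[[-1.0,0.12,-0.5],[0,0,0]],[[-1.0,0.12,-0.5],[0,0,0]]]'

```text
time: 8.53
tool_pos: [0.6049, -0.1619, 0.1631]
eef_rot: [[-0.994, 0.106, -0.012], [0.106, 0.994, 0.001], [0.012, -0.001, -1.0]]
ft_force: [0.0, -0.3, 0.3]
gripper_width: 0.501
gripper_force: 0.0
```

>>> jog_arm --deltas '[[[0,0,0],[0,0,0]],[[0,0,0],[0,0,0]]]'

```text
time: 8.7
tool_pos: [0.6133, -0.1618, 0.1671]
eef_rot: [[-0.994, 0.107, 0.002], [0.107, 0.994, 0.0], [-0.002, 0.0, -1.0]]
ft_force: [0.2, 0.3, 0.8]
gripper_width: 0.495
gripper_force: 0.0
```

```bash
python3 -c "
from h import *
snap('wrist','w8');print(monitor.get_obs()['tool_pos'])"
```

```text
[ 0.61372417 -0.1617157   0.16740443]
```

>>> jog_arm --deltas '[[[-0.2,0.02,0],[0,0,0]],[[-0.3,0.03,0],[0,0,0]],[[-0.3,0.03,0],[0,0,0]],[[-0.3,0.03,0],[0,0,0]],[[-0.3,0.03,0],[0,0,0]]]'

```text
time: 9.17
tool_pos: [0.5838, -0.1587, 0.1673]
eef_rot: [[-0.994, 0.107, 0.003], [0.107, 0.994, 0.0], [-0.003, 0.0, -1.0]]
ft_force: [1.2, -0.5, 0.3]
gripper_width: 0.5
gripper_force: 0.0
```

```bash
cat > red.py <<'E'
from h import *
def comps(n,hsv):
    im=cv2.imread(f'pics/{n}.png');h=cv2.cvtColor(im,cv2.COLOR_BGR2HSV)
    m=np.zeros(h.shape[:2],np.uint8)
    for lo,hi in hsv: m|=cv2.inRange(h,lo,hi)
    nn,lab,st,ce=cv2.connectedComponentsWithStats(m)
    return [(st[i],ce[i],np.argwhere(lab==i)[:,::-1]) for i in range(1,nn) if st[i,4]>8]
RED=[((0,140,50),(7,255,255)),((173,140,50),(180,255,255))]; BLUE=[((95,120,60),(125,255,255))]
E
python3 - <<'E'
from red import *
snap('wrist','w9');o=monitor.get_obs();print(o['tool_pos'],o['time'])
for n in ('w3','w4','w8','w9'):
    for nm,c in (('red',RED),('blue',BLUE)):
        for st,ce,px in comps(n,c):
            if 290<ce[0]<410 and ce[1]<260:
                prof={int(x):(int(px[px[:,0]==x][:,1].min()),int(px[px[:,0]==x][:,1].max())) for x in np.unique(px[:,0])} if nm=='red' else ''
                print(n,nm,st,ce.round(2),prof)
E
```

```text
[ 0.58366095 -0.15868898  0.16712723] 9.2167
w3 red [362  97  19  12 120] [373.25 102.52] {362: (101, 104), 363: (101, 104), 364: (101, 104), 365: (101, 104), 366: (101, 104), 367: (101, 104), 368: (101, 104), 369: (101, 104), 370: (101, 104), 371: (101, 104), 372: (101, 104), 373: (101, 104), 374: (100, 105), 375: (98, 108), 376: (97, 108), 377: (97, 108), 378: (97, 108), 379: (98, 108), 380: (98, 105)}
w3 red [353 154  10   3  28] [357.18 155.  ] {353: (154, 156), 354: (154, 156), 355: (154, 156), 356: (154, 156), 357: (154, 156), 358: (154, 156), 359: (154, 156), 360: (154, 156), 361: (154, 156), 362: (155, 155)}
w3 blue [320 104  19  23 330] [329.14 115.35] 
w4 red [354  32  20  14 142] [366.03  38.04] {354: (35, 39), 355: (35, 39), 356: (36, 39), 357: (36, 39), 358: (36, 39), 359: (36, 39), 360: (36, 39), 361: (36, 39), 362: (36, 39), 363: (36, 39), 364: (36, 39), 365: (36, 40), 366: (36, 40), 367: (35, 44), 368: (33, 45), 369: (32, 45), 370: (32, 45), 371: (32, 44), 372: (32, 44), 373: (33, 41)}
w4 red [344  93  11   3  33] [349.  94.] {344: (93, 95), 345: (93, 95), 346: (93, 9
[... 940 characters left out ...]
: (114, 118), 366: (113, 118), 367: (113, 118), 368: (113, 118), 369: (113, 118), 370: (113, 118), 371: (113, 118), 372: (113, 118), 373: (113, 118), 374: (113, 118), 375: (113, 118), 376: (113, 118), 377: (113, 118), 378: (113, 118), 379: (113, 118), 380: (113, 120), 381: (109, 121), 382: (109, 122), 383: (109, 122), 384: (109, 122), 385: (109, 122), 386: (109, 122), 387: (109, 119)}
w9 red [354 177  13   4  49] [359.92 178.59] {354: (178, 180), 355: (177, 180), 356: (177, 180), 357: (177, 180), 358: (177, 180), 359: (177, 180), 360: (177, 180), 361: (177, 180), 362: (177, 180), 363: (177, 180), 364: (178, 180), 365: (177, 180), 366: (178, 180)}
w9 blue [312 119  26  31 560] [324.61 134.86]
```

Run:
```python
from red import *
pt={'w3':(362,155),'w4':(354.5,94),'w8':(367.5,143.2),'w9':(366.5,178.6)}
cl={'w3':(362,102.5),'w4':(354,37.4),'w8':(366,76),'w9':(365,115.6)}
u=np.array([.9945,-.1045,0])
for c in(['w3','w4','w8','w9'],['w8','w9'],['w3','w4']):
    P=tri([ray(load(n),pt[n]) for n in c]);C=tri([ray(load(n),cl[n]) for n in c]);print(c,P,C,(P-C)@u)
for zp,zc in((.055,.055),(.058,.054),(.054,.058)):
    print(zp,zc,[round(1e3*float((onz(load(n),pt[n],zp)-onz(load(n),cl[n],zc))@u),2) for n in pt])
# post top: disc far edge fit
for n,xy in(('w3',(329.5,115.75)),('w4',(318.2,37.2)),('w8',(324.5,86.5)),('w9',(324.6,133))): print(n,onz(load(n),xy,.106))
o=monitor.get_obs();print(o['tool_pos'],o['eef_rot'])
```

```text
['w3', 'w4', 'w8', 'w9'] [ 0.57893917 -0.12419816  0.05238713] [ 0.52859818 -0.12110179  0.04646746] 0.05038768493860778
['w8', 'w9'] [ 0.5795584  -0.12384288  0.04989423] [ 0.52851479 -0.12143232  0.04857561] 0.05101477404421832
['w3', 'w4'] [ 0.57886622 -0.1243216   0.05280181] [ 0.5285626  -0.12094299  0.04572135] 0.05038000882228527
0.055 0.055 [50.39, 49.06, 49.99, 50.14]
0.058 0.054 [49.74, 49.13, 49.5, 49.2]
0.054 0.058 [50.72, 48.68, 50.08, 50.69]
w3 [ 0.53316778 -0.15382436  0.106     ]
w4 [ 0.53363619 -0.15373164  0.106     ]
w8 [ 0.53252316 -0.15367702  0.106     ]
w9 [ 0.53072009 -0.15349989  0.106     ]
[ 0.58366095 -0.15868898  0.16712723] [[-9.94316629e-01  1.06437784e-01  2.33226569e-03]
 [ 1.06438290e-01  9.94319306e-01  9.34954364e-05]
 [-2.30906536e-03  3.41206438e-04 -9.99997276e-01]]
```

>>> jog_arm --deltas '[[[-0.3,0.03,0],[0,0,0]],[[-0.52,0.05,0],[0,0,0]],[[-0.52,0.05,0],[0,0,0]],[[-0.52,0.05,-0.2],[0,0,0]],[[-0.52,0.05,-0.4],[0,0,0]]]'

```text
time: 9.63
tool_pos: [0.5324, -0.154, 0.1275]
eef_rot: [[-0.994, 0.107, 0.005], [0.107, 0.994, -0.001], [-0.005, -0.0, -1.0]]
ft_force: [0.9, -0.8, -0.8]
gripper_width: 0.499
gripper_force: 0.0
```

>>> jog_arm --deltas '[[[0,0,-0.2],[0,0,0]],[[0,0,-0.4],[0,0,0]],[[0,0,-0.55],[0,0,0]],[[0,0,-0.57],[0,0,0]],[[0,0,-0.57],[0,0,0]]]'

```text
time: 10.05
tool_pos: [0.5306, -0.1535, 0.069]
eef_rot: [[-0.994, 0.106, -0.001], [0.106, 0.994, 0.0], [0.001, 0.0, -1.0]]
ft_force: [-0.7, -0.4, 0.4]
gripper_width: 0.498
gripper_force: 0.0
```

>>> jog_arm --deltas '[[[0,0,0],[0,0,0]],[[0,0,0],[0,0,0]],[[0,0,0],[0,0,0]],[[0,0,0],[0,0,0]],[[0,0,0],[0,0,0]]]' --gripper -1 --newtons 40

```text
time: 10.47
tool_pos: [0.5307, -0.1527, 0.0705]
eef_rot: [[-0.994, 0.106, 0.002], [0.106, 0.994, 0.001], [-0.002, 0.001, -1.0]]
ft_force: [0.8, 2.3, 2.9]
gripper_width: 0.167
gripper_force: 40.0
```

>>> jog_arm --deltas '[[[0,0,0],[0,0,0]],[[0,0,0],[0,0,0]],[[0,0,0],[0,0,0]]]'

```text
time: 10.72
tool_pos: [0.5307, -0.1527, 0.0705]
eef_rot: [[-0.994, 0.105, 0.002], [0.105, 0.994, 0.001], [-0.002, 0.001, -1.0]]
ft_force: [-0.6, 2.8, 6.2]
gripper_width: 0.165
gripper_force: 40.0
```

```bash
python3 -c "
from h import *
o=monitor.get_obs();print(o['tool_pos'],o['ft_force'],o['moment'],o['gripper_width'],o['gripper_force'],o['time'])"
```

```text
[ 0.53070173 -0.15266001  0.07046437] [-0.57719926  2.84425621  6.23611694] [0.74879101 0.06215179 0.03612526] 0.16500245184048717 39.99719833955169 10.7167
```

>>> jog_arm --deltas '[[[-0.02,0.002,0],[0,0,0]],[[-0.06,0.006,0],[0,0,0]],[[-0.12,0.012,0],[0,0,0]],[[-0.18,0.019,0],[0,0,0]],[[-0.24,0.025,0],[0,0,0]]]'

```text
time: 11.13
tool_pos: [0.5103, -0.1503, 0.0705]
eef_rot: [[-0.994, 0.105, 0.009], [0.105, 0.994, 0.001], [-0.009, 0.002, -1.0]]
ft_force: [6.5, 2.6, -0.4]
gripper_width: 0.168
gripper_force: 40.0
```

>>> jog_arm --deltas '[[[-0.06,0.006,0],[0,0,0]],[[-0.12,0.013,0],[0,0,0]],[[-0.18,0.019,0],[0,0,0]],[[-0.22,0.023,0],[0,0,0]],[[-0.25,0.026,0],[0,0,0]]]'

```text
time: 11.55
tool_pos: [0.4862, -0.1475, 0.0705]
eef_rot: [[-0.994, 0.105, 0.011], [0.105, 0.994, 0.002], [-0.01, 0.003, -1.0]]
ft_force: [8.7, 3.1, -2.0]
gripper_width: 0.167
gripper_force: 40.0
```

>>> jog_arm --deltas '[[[0,0,0],[0,0,0]],[[0,0,0],[0,0,0]],[[0,0,0],[0,0,0]]]'

```text
time: 11.8
tool_pos: [0.486, -0.1475, 0.0705]
eef_rot: [[-0.994, 0.105, 0.01], [0.105, 0.994, 0.002], [-0.01, 0.003, -1.0]]
ft_force: [7.6, 2.4, -0.4]
gripper_width: 0.17
gripper_force: 40.0
```

Run:
```python
from red import *
snap('top','top1');snap('scene','scene1');snap('wrist','w10')
o=monitor.get_obs();d=o['tool_pos']-np.array([0.5307,-.15266,.07046]);print(o['tool_pos'],d@np.array([-.9945,.1045,0]),o['ft_force'],o['gripper_width'],o['time'])
for n in('top1','scene1','w10'):
    for st,ce,px in comps(n,[((0,110,40),(10,255,255)),((170,110,40),(180,255,255))]): print(n,st,ce.round(2))
r=lambda a,s:cv2.resize(a,None,fx=s,fy=s,interpolation=cv2.INTER_CUBIC)
c=np.zeros((600,800,3),np.uint8)
def put(a,x,y):
    a=a[:600-y,:800-x]; c[y:y+a.shape[0],x:x+a.shape[1]]=a
put(r(cv2.imread('pics/top1.png')[140:225,340:400],5),0,0)
put(r(cv2.imread('pics/scene1.png')[165:225,215:315],5),300,0)
put(r(cv2.imread('pics/w10.png')[120:290,220:620],1.2),300,310)
cv2.imwrite('pics/c7.png',c)
```

```text
[ 0.48605636 -0.14748851  0.07046434] 0.04493852373749339 [ 6.21609944  3.64636433 -1.42029898] 0.1673179316358137 11.95
top1 [353 204  10   4  21] [357.38 205.67]
scene1 [279 146  12   9  74] [284.42 149.72]
w10 [   0   70   29   70 1033] [ 10.15 101.12]
```

View pics/c7.png

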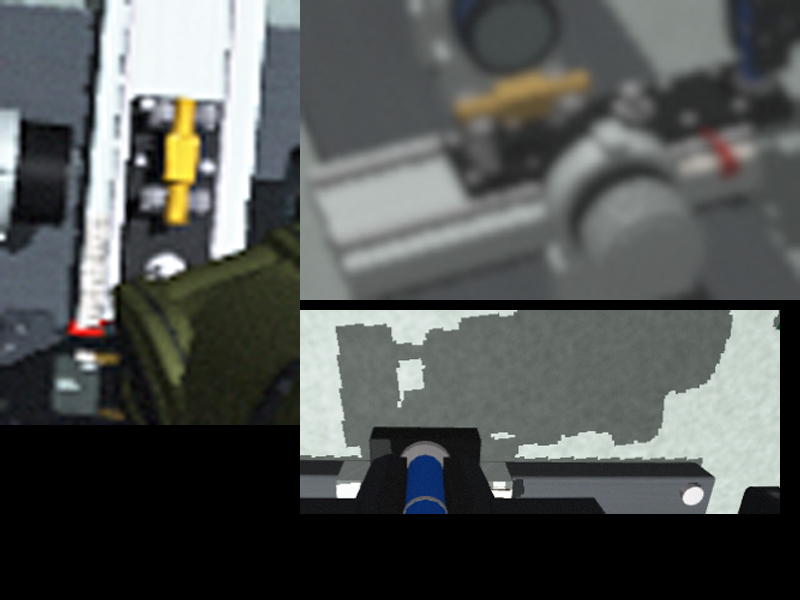

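The view shows the spindle still lying in both blocks on the pulled slide (scene crop (525,92)) with the pointer just short of the clip at (720,150). The arm's give left about 5 mm, so I pull that further.

>>> jog_arm --deltas '[[[-0.02,0.002,0],[0,0,0]],[[-0.04,0.004,0],[0,0,0]],[[-0.054,0.006,0],[0,0,0]],[[-0.054,0.006,0],[0,0,0]],[[-0.054,0.006,0],[0,0,0]]]'

```text
time: 12.37
tool_pos: [0.4811, -0.1469, 0.0705]
eef_rot: [[-0.994, 0.105, 0.011], [0.105, 0.994, 0.002], [-0.011, 0.003, -1.0]]
ft_force: [8.1, 3.6, -0.5]
gripper_width: 0.17
gripper_force: 40.0
```

Run:
```python
from red import *
snap('top','top2');snap('scene','scene2')
o=monitor.get_obs();d=o['tool_pos']-np.array([0.5307,-.15266,.07046]);print(o['tool_pos'],d@np.array([-.9945,.1045,0]),o['eef_rot'][:,2],o['ft_force'],o['gripper_width'],o['time'])
S=load('scene0');u=np.array([.9945,-.1045,0]);v=np.array([.1045,.9945,0])
C=np.array([.5285,-.1212,.052]);tip=np.array([.5791,-.1241,.052])
print('clip inner/outer',proj(S,C),proj(S,C+v*.014),'tip home',proj(S,tip),'root',proj(S,tip-v*.010),'per mm x',proj(S,tip-u*.01)-proj(S,tip))
for n in('scene0','scene1','scene2'):
    im=cv2.imread(f'pics/{n}.png').astype(int); R=im[:,:,2]-(im[:,:,0]+im[:,:,1])//2
    print(n);print(R[180:206,348-60:372-60] if 0 else '')
    ys,xs=np.nonzero(R>25); k=(xs>255)&(xs<325)&(ys>165)&(ys<215)
    print(sorted(zip(ys[k].tolist(),xs[k].tolist(),R[ys[k],xs[k]].tolist())))
```

```text
[ 0.48107336 -0.14692897  0.07048548] 0.0499525879942102 [ 0.01079615  0.00183334 -0.99994004] [ 7.4270553   2.599411   -1.18017528] 0.1696238140508068 12.4667
clip inner/outer [[297.46289618 191.525344  ]] [[299.58455301 194.37679045]] tip home [[280.05105681 197.07032011]] root [[278.65708765 194.99300793]] per mm x [[ 3.55518923 -1.01259046]]
scene0

[(193, 298, 41), (193, 299, 41), (194, 298, 43), (194, 299, 57), (194, 300, 47), (194, 301, 26), (195, 298, 35), (195, 299, 60), (195, 300, 60), (195, 301, 41), (196, 298, 29), (196, 299, 53), (196, 300, 64), (196, 301, 49), (196, 302, 27), (197, 299, 41), (197, 300, 54), (197, 301, 48), (197, 302, 28), (198, 299, 31), (198, 300, 44), (198, 301, 42), (198, 302, 26), (199, 300, 32), (199, 301, 29)]
scene1

[(179, 261, 26), (179, 270, 30), (179, 271, 27), (180, 257, 27), (180, 258, 31), (180, 259, 36), (180, 260, 40), (180, 261, 44), (180, 262, 43), (180, 263, 36), (180, 264, 26), (180, 267, 29), (180, 268, 35), (180, 269, 42), (180, 270, 45), (180, 271, 41), (180, 272, 26), (181, 256, 40), (181, 257, 44), (181, 258, 47), (181, 259, 50)
[... 3086 characters left out ...]
5, 260, 31), (185, 261, 31), (185, 262, 30), (185, 263, 28), (185, 264, 27), (185, 265, 26), (186, 256, 34), (186, 257, 30), (186, 258, 29), (186, 259, 29), (186, 260, 28), (186, 261, 28), (186, 262, 27), (186, 263, 26), (190, 297, 30), (190, 298, 26), (191, 297, 29), (191, 298, 28), (192, 298, 27), (193, 298, 32), (193, 299, 35), (194, 298, 36), (194, 299, 54), (194, 300, 47), (194, 301, 28), (195, 298, 34), (195, 299, 60), (195, 300, 62), (195, 301, 42), (196, 298, 30), (196, 299, 55), (196, 300, 67), (196, 301, 52), (196, 302, 28), (197, 299, 44), (197, 300, 59), (197, 301, 51), (197, 302, 30), (198, 299, 33), (198, 300, 46), (198, 301, 45), (198, 302, 27), (199, 300, 35), (199, 301, 31)]
```

Run:
```python
from red import *
u=np.array([.9945,-.1045,0]);v=np.array([.1045,.9945,0]);p=np.array([.5325,-.1539,0])
# screw positions in gauge frame from w7 crop (px/2+200)
W=load('w7')
sc={'nearL':(208,43),'nearR':(293,43),'midL':(209,252),'midR':(288,252),'pin':(250,104)}
T=load('top0');S=load('scene0')
for n,(x,y) in sc.items():
    P=onz(W,(200+x/2,y/2),.072 if n=='pin' else .057)
    for cam,M in(('top',T),('scene',S)):
        g0=cv2.imread(f'pics/{cam}0.png',0).astype(float)
        a=proj(M,P)[0];res=[]
        for k,d in((0,0),(1,.045),(2,.050)):
            g=cv2.imread(f'pics/{cam}{k}.png',0); q=proj(M,P-u*d)[0]; c=np.round(q).astype(int)
            w=g[c[1]-4:c[1]+5,c[0]-4:c[0]+5].astype(float); 
            yy,xx=np.mgrid[-4:5,-4:5]; pk=np.unravel_index((w*(np.hypot(xx,yy)<3.5)).argmax(),w.shape)
            y0,x0=c[1]-4+pk[0],c[0]-4+pk[1]; s=g[y0-1:y0+2,x0-1:x0+2].astype(float); s=s-np.median(w); s=np.clip(s,0,None); yy,xx=np.mgrid[-1:2,-1:2]
            cen=(x0+(s*xx).sum()/s.sum(),y0+(s*yy).sum()/s.sum()); res.append((np.round(q,1).tolist(),np.round(cen,2).tolist(),int(g[y0,x0])))
        z=P[2]; W0,W1,W2=[onz(M,r[1],z) for r in res]
        print(n,cam,res,'disp mm',((W0-W1)@u*1e3).round(2),((W0-W2)@u*1e3).round(2))
```

```text
nearL top [([380.4, 187.1], [379.96, 187.71], 239), ([379.2, 203.1], [375.92, 204.13], 88), ([379.1, 204.9], [375.79, 206.19], 78)] disp mm 46.76 52.52
nearL scene [([271.0, 185.4], [271.93, 184.98], 98), ([286.5, 181.2], [287.09, 177.87], 134), ([288.2, 180.7], [288.02, 177.89], 136)] disp mm 49.71 51.98
nearR top [([367.5, 186.0], [366.96, 186.68], 235), ([366.4, 202.0], [369.31, 203.15], 67), ([366.3, 203.8], [369.08, 205.31], 65)] disp mm 45.48 51.54
nearR scene [([275.7, 192.5], [276.95, 191.12], 170), ([291.5, 188.1], [292.09, 188.11], 90), ([293.2, 187.6], [293.99, 187.93], 94)] disp mm 41.29 46.17
midL top [([382.9, 156.5], [386.14, 156.0], 239), ([381.8, 172.3], [381.14, 172.84], 255), ([381.7, 174.0], [380.91, 174.82], 255)] disp mm 48.81 54.44
midL scene [([239.9, 193.6], [240.18, 192.96], 92), ([256.1, 189.2], [254.83, 185.57], 99), ([257.9, 188.7], [254.45, 187.99], 92)] disp mm 45.61 41.13
midR top [([370.0, 155.4], [369.76, 155.96], 220), ([368.9, 171.2], [367.65, 171.67], 234), ([368.8, 173.0], [367.56, 173.76], 232)] disp mm 44.99 50.91
midR scene [([244.0, 201.2], [244.89, 201.08], 90), ([260.6, 196.6], [261.1, 197.09], 63), ([262.4, 196.0], [265.52, 197.35], 70)] disp mm 43.16 53.13
pin top [([375.3, 176.7], [375.86, 179.87], 248), ([374.1, 192.8], [371.19, 192.0], 255), ([374.0, 194.6], [372.02, 193.31], 255)] disp mm 34.7 38.13
pin scene [([263.9, 186.7], [264.89, 186.95], 127), ([279.9, 182.4], [280.88, 182.14], 129), ([281.6, 181.9], [282.84, 181.95], 139)] disp mm 45.75 50.77
```

Run:
```python
from red import *
T=load('top0')
print('clip in/out',proj(T,[[.5285,-.1212,.048],[.530,-.107,.048]]),'tip at mark',proj(T,[[.5287,-.1189,.052]]))
for n in('top0','top1','top2'):
    im=cv2.imread(f'pics/{n}.png').astype(int); R=np.clip(im[:,:,2]-im[:,:,:2].max(2),0,None)
    print(n);print(R[200:212,352:368])
o=monitor.get_obs();print(o['tool_pos'],o['time'])
```

```text
clip in/out [[360.492191   205.72942695]
 [355.38153183 205.3077186 ]] tip at mark [[359.78099858 205.52455861]]
top0
[[  0   0   0   0   0   0   1   2   0   0   0   0   0   0   0   0]
 [  0   0   0   0   0   4   0   2   0   0   0   0   0   0   0   0]
 [  0   0   0   0   0   1   2   2   0   0   0   0   0   0   0   0]
 [  0   0   9   0   0   2   0   0   0   0   0   0   0   0   0   0]
 [  0   2  97  47   0   0   0   0   0   0   0   0   0   0   0   0]
 [  0  35 168 110  54  46  18  29   0   0   0   0   0   0   0   0]
 [  0  60 171 200 196 203 207 212  47   0   0   0   0   2   0   0]
 [  0  51 134  76  25  38  54  80  16   0   0   0   0   0   0   0]
 [  0   0  30   0   0   0   0   0   0   0   0   0   0   0   0   0]
 [  0   0   0   0   0   1   2   0   0   0   0   0   0   0   0   0]
 [  0   0   0   0   3   1   3   0   0   0   0   0   0   0   0   0]
 [  0   0   0   2   1   2   0   0   0   0   0   0   0   0   0   0]]
top1
[[  0   0   0   0   0   1   1   1   0   0   0   2   0   0   0   0]
 [  0   0   0   0   2   1   1   0   0   0   0   0   0   0   0   0]
 [  0   0   0   0   0   1   1   0   0 
[... 788 characters left out ...]
0   0   2   1   3   0   0   0   0   0   0   0   0]
 [  0   0  15   0   0   1   1   0   0   0   0   0   0   0   0   0]
 [  0   4 110  50   0   0   0   0   0   0   0   0   0   0   0   0]
 [  0  43 190 103  44  46   6  26  10   0   0   0   0   0   0   0]
 [  0  67 185 209 203 213 200 184 188  72  24   0   0   0   0   0]
 [  0  62 146  87  29  45  57  84  67   0   0   0   0   0   0   0]
 [  0   0  37   3   0   0   0   0   4   0   0   0   0   0   0   0]
 [  0   0   0   0   0   0   0   0   5   3   0   0   0   0   0   0]
 [  0   0   0   0   0   0   0   0   0   0   0   0   0   0   4   0]
 [  0   0   0   0   0   0   0   0   0   0   0   0   0   0   0   0]]
[ 0.48107336 -0.14692897  0.07048548] 12.4667
```

In the top view the pointer (columns 360–362) is on the same row as the clip (about 206.1), so they are level. I hand in while holding the post.

```bash
python3 -c "
from h import *
print(ticket.hand_in())"
```

```text
the job is handed in; nothing more can be done
None
```

The brass spindle lies in both V-blocks, and the gripper is holding the slide about 50 mm out, with the red pointer level with the mark clip to within about 1 mm by my measurements; I handed the job in at about 12.5 s.

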